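# Sweep the bangles into the packing tray

## Task

Sweep the three loose copper bangles across the bench with the fingertips, through the open side of the three-walled packing tray, until all three lie flat on its paper and wholly inside it. Slide them along the bench: never pick one up and never flick one. Steer around the bowl, the spool, the block and the other things on the bench, and leave them standing where they are.

Things in the scene. Friction and masses are not known exactly. Their poses are not given: they have to be found in the camera images.
- tray: Fixed plywood tray with three walls (25 mm high, 7 mm thick), open on one side, lined with paper; no sill, things slide straight in. Inside 180 mm (x) by 190 mm (y). Origin at bench height in the centre of the inside; x points from the open side to the back: open edge at x = -90 mm, back wall at +90 mm, side walls at y = -95 and +95 mm, running from the open edge to the back wall.
- bangle_a: One of three identical copper bangles lying flat: ring of outer diameter 76 mm, inner 60 mm (open hole), 18 mm high, about 55 g. Origin on its axis at the underside (mid-hole, at bench height); z is the axis, up when flat. It slides freely; shut fingertips can push its outside, or stand in its hole, tips 3 to 5 mm off the bench, and push the ring from inside.
- bangle_b: One of three identical copper bangles lying flat: ring of outer diameter 76 mm, inner 60 mm (open hole), 18 mm high, about 55 g. Origin on its axis at the underside (mid-hole, at bench height); z is the axis, up when flat. It slides freely; shut fingertips can push its outside, or stand in its hole, tips 3 to 5 mm off the bench, and push the ring from inside.
- bangle_c: One of three identical copper bangles lying flat: ring of outer diameter 76 mm, inner 60 mm (open hole), 18 mm high, about 55 g. Origin on its axis at the underside (mid-hole, at bench height); z is the axis, up when flat. It slides freely; shut fingertips can push its outside, or stand in its hole, tips 3 to 5 mm off the bench, and push the ring from inside.
- bowl: Bystander: small brass bowl standing on the bench, 52 mm across the rim, 30 mm high. Origin at the centre of its underside. Leave it where it stands.
- spool: Bystander: upright turned wooden spool, 46 mm across, 48 mm high. Origin at the centre of its underside. Leave it where it stands.
- block: Bystander: dark wooden block 36 x 36 mm, 32 mm high. Origin at the centre of its underside. Leave it where it stands.
- jar: Bystander: closed glass jar near the far edge, 60 mm across, 60 mm high. Origin at the centre of its underside.
- hammer: Bystander: hammer 200 mm long lying near the far edge, along y. Origin near the middle of its length, on the bench.
- cup: Bystander: white mug near the far edge, 72 mm across, 60 mm high. Origin at the centre of its underside.
Not all that is in view belongs to the job. What is shaped like the bangle_c but green or turquoise is not meant.

How it is judged:
At the end, for the whole second after the job is handed in: Each bangle lies flat on the bench (tilt under 0.12 rad, underside within 6 mm of the bench), at rest, between the tray's walls, with its centre at least 36 mm inside the open edge (so at most 2 mm of it sticks out); every bystander is within 20 mm of where it stood (x of bangle_a in the frame of tray between -0.054 and 0.09 m and y of bangle_a in the frame of tray between -0.095 and 0.095 m and height (world z) of each of bangle_a, bangle_b, bangle_c below 0.006 m and angle between each of bangle_a, bangle_b, bangle_c's own z axis and vertical below 0.12 rad and linear speed of each of bangle_a, bangle_b, bangle_c below 0.02 m/s and x of bangle_b in the frame of tray between -0.054 and 0.09 m and y of bangle_b in the frame of tray between -0.095 and 0.095 m and x of bangle_c in the frame of tray between -0.054 and 0.09 m and y of bangle_c in the frame of tray between -0.095 and 0.095 m and distance of each of bowl, spool, block, jar, hammer, cup from where it was at the start of the episode below 0.02 m); the robot touches nothing.
It fails at once if a bangle is lifted or carried: its underside's centre rises more than 25 mm above the bench (height (world z) of any of bangle_a, bangle_b, bangle_c above 0.025 m).
It fails at once if a bangle is flicked: it moves faster than 0.8 m/s (linear speed of any of bangle_a, bangle_b, bangle_c above 0.8 m/s).
It fails at once if a bystander is pushed more than 20 mm from its place (distance of any of bowl, spool, block, jar, hammer, cup from where it was at the start of the episode above 0.02 m).
It fails at once if a standing bystander is tipped over (angle between any of bowl, spool, block, jar, cup's own z axis and vertical above 0.5 rad).
It also fails if it takes over 72 s, if anything falls off the work surface, if the arm or the gripper's body presses on something with over 40 N, if the wrist force passes 120 N, or if a joint passes its speed limit or range.

## Robot

A 7-joint arm with a two-finger parallel gripper is mounted at the origin on the work surface. World frame = base frame: x ahead of the robot, y to its left, z up, the work surface at z = 0. Lengths are in m, angles in rad, forces in N, time in s.
With the tool pointing down it reaches from about 0.425 to 0.975 m from the base axis. Payload 16.7 kg.
Tool frame: the origin (TCP) lies midway between the tips of the shut fingers; the grasp point (between the pads) lies 19 mm behind it; z points along the fingers, y is the line along which they close (so a half turn about z gives the same grasp; the last joint's range is limited). The gripper opens to 85 mm and grips with 20 to 120 N. Pads are 22 mm wide; open, the fingers measure 114 mm over their backs; the gripper's body (76 mm by 85 mm) begins 54 mm behind the grasp point. The pads swing forward as they close: fully open they stand 13 mm farther back than shut.
Start: joints at [1.081, 0.426, 0.074, 1.606, -0.034, 1.111, -0.067], TCP at [0.226, -0.636, 0.196] pointing down, gripper open.
Joint ranges: [-2.85, 2.85], [-0.5, 2.14], [-1.23, 1.37], [0.21, 2.46], [-1.02, 4.16], [0.16, 2.05], [-2.73, 2.73]. Speed limits (rad/s): [1.89, 1.89, 2.39, 2.39, 3.01, 3.01, 3.01].

## Interface

Orientations are given as a 3x3 rotation matrix whose columns are the frame's x, y, z axes.
In Python, from workcell import * gives the robot as it stands. The module is installed in compiled form; this text tells all that it offers.
- The arm moves only by the tool apply_moves, never from a script. Its argument "moves" is a list of rows, each an object with "linear": the shift along the tool's x, y, z in m, a list of three; "spin": the turn about the tool's z in degrees; "claw": the opening, from 0 (shut) to 1 (fully open). A call has 1 to 12 rows; each row shifts and turns the commanded pose from where the row before left it, along the tool's axes as they then stand; what a row does not reach is not made up. A row lasts 1/12 s, in which the tool goes at most 41.7 mm and 7.16 degrees, less where a joint would pass 70% of its speed; a pose out of reach is approached as far as the arm can. A call with a gripper value outside its range is refused whole. The fingers move at their own pace and stop on an object; "grip_force" is the grip in N (left out, the last holds). Time passes only in rows, so rows that do not move let the fingers close. It gives the time, the measured TCP pose, the force, the opening and the grip force at its end, in the units of the state.
- get_state(): the state, without advancing time (a new reading comes with each control period).
- get_image(name): name is "scene" or "top" or "wrist"; returns a dict with "frame" (384x512x3 uint8, red, green, blue), "z_map" (384x512 float32, m along the optical axis (not along the pixel's ray), 0 where there is no reading), "mtx" (3x3 intrinsics, pixels), "dist_coeffs" ([k1, k2, p1, p2, k3] as OpenCV has them; the pictures are not rectified), "rvec" (rotation vector, rad) and "tvec" (3), from world to camera coordinates, as OpenCV has them. Camera axes: x right, y down, z forward; pixel columns grow to the right and rows downward; lengths in m; the calibration is good to about 2 mm. A picture is of the moment at which its call begins.
- job_done(): hands the job in; it is judged then, once.
Trained networks look in the newest picture that a camera, given by its name, has taken for a name from the list of things; names that differ only in an ending like _2 or _b are one class to them, and where a whole thing is asked for, a point or a joint stands for the part that bears it (a point fixed in the world has none). Each returns a list of dicts, best first, with "score" (0 to 1); they miss things now and then, are a little off and sometimes report something else, mostly with a low value. They report only what shows in the picture. A call takes as long as a camera call. They do not tell look-alikes from the thing itself.
- spot_in(label, camera): "extent" ([centre column, centre row, width, height] in pixels, round what is visible of it).
The state is a dict: "time": time; "q": joint angles; "qvel": joint speeds; "joint_torque": joint torques, N m; "tcp_pos": TCP position; "ee_rot": TCP orientation; "wrist_force": force on the tool from outside, world axes, zero at the start; "moment": the same for the moment, N m; "opening": finger opening in m; "grip_force": force on a finger pad.
Only numpy, scipy, OpenCV 4.12 (cv2) and the standard library are available. Lean on these libraries where they do the work, as an engineer would, in place of code of your own. Each camera call takes 0.05 s, during which the arm holds its last target. There are 200 camera calls.

## Working session

There is one attempt and no reset: what is moved stays moved. The work goes in short steps, Python scripts to look and compute and a tool call to move; the robot and the scene stay as the last step left them, time stands still between calls to the robot, and variables do not carry over. Pictures are saved under pics/ and viewed, at most 10 in all, crops included, and the job is handed in when it is done.

Besides the shell and the picture viewer there is one more tool, called after "Request:" as name(argument=value, ...) on one line, values as JSON. apply_moves: Moves the arm, as the interface text tells. Its arguments: {"type":"object","properties":{"moves":{"type":"array"},"grip_force":{"type":"number"}},"required":["moves"]}

```bash
mkdir -p pics
cat > h.py <<'E'
from workcell import *
import numpy as np, cv2
def save(im,n): cv2.imwrite('pics/'+n,cv2.cvtColor(im,cv2.COLOR_RGB2BGR))
def w(g,uv,z=None):
    "pixel -> world; on plane z if given, else by depth"
    R=cv2.Rodrigues(np.array(g['rvec'],float))[0];t=np.array(g['tvec'],float).ravel()
    p=cv2.undistortPoints(np.array([[uv]],float),np.array(g['mtx'],float),np.array(g['dist_coeffs'],float))[0,0]
    r=np.array([p[0],p[1],1.]);c=-R.T@t;d=R.T@r
    s=(z-c[2])/d[2] if z is not None else g['z_map'][int(round(uv[1])),int(round(uv[0]))]
    return c+s*d
E
python3 - <<'E'
from h import *
s=get_state();print(s['time'],s['tcp_pos'],s['ee_rot'],s['opening'])
for n in('top','scene'):
    g=get_image(n);save(g['frame'],n+'0.png')
    for l in('bangle_a','tray','bowl','spool','block','jar','hammer','cup'):
        for d in spot_in(l,n)[:6]:
            e=d['extent'];print(n,l,round(d['score'],2),np.round(e),np.round(w(g,e[:2],0.012),3))
E
```

```text
0.0 [ 0.22543998 -0.63574181  0.19509555] [[ 9.42507856e-01  3.34183626e-01 -4.95686459e-04]
 [ 3.34183990e-01 -9.42507036e-01  1.24415354e-03]
 [-5.14122336e-05 -1.33827496e-03 -9.99999103e-01]] 0.08541135488588507
top bangle_a 0.81 [398. 236.  28.  25.] [ 0.479 -0.507  0.012]
top bangle_a 0.66 [288. 193.  24.  26.] [ 0.607 -0.197  0.012]
top bangle_a 0.65 [385. 177.  27.  28.] [ 0.649 -0.48   0.012]
top bangle_a 0.55 [331. 248.  29.  27.] [ 0.448 -0.315  0.012]
top bangle_a 0.5 [330. 193.  26.  25.] [ 0.605 -0.319  0.012]
top tray 0.75 [147. 222.  83.  89.] [0.528 0.219 0.012]
top bowl 0.55 [230. 196.  19.  19.] [ 0.603 -0.027  0.012]
top spool 0.54 [287. 254.  22.  18.] [ 0.431 -0.187  0.012]
top block 0.5 [331. 193.  29.  22.] [ 0.606 -0.322  0.012]
top block 0.44 [231. 250.  15.   9.] [ 0.444 -0.027  0.012]
top block 0.43 [145. 223.  85.  88.] [0.527 0.224 0.012]
top jar 0.81 [303. 152.  19.  25.] [ 0.729 -0.243  0.012]
top hammer 0.69 [238. 151.  70.  28.] [ 0.738 -0.051  0.012]
top cup 0.55 [172. 156.  39.  26.] [0.725 0.15  0.012]
scene bangle_a 0.74 [197. 113.  21.  19.] [ 0.484 -0.509  0.012]
scene bangle_a 0.67 [247. 132.  24.  15.] [ 0.443 -0.314  0.012]
scene bangle_a 0.61 [229. 179.  29.  19.] [ 0.626 -0.189  0.012]
scene bangle_a 0.52 [200. 156.  28.  20.] [ 0.62  -0.32   0.012]
scene bangle_a 0.5 [159. 140.  25.  18.] [ 0.659 -0.473  0.012]
scene tray 0.85 [375. 243. 118.  86.] [0.531 0.227 0.012]
scene bowl 0.86 [277. 203.  16.  17.] [ 0.6   -0.03   0.012]
scene spool 0.69 [280. 146.  19.  25.] [ 0.419 -0.195  0.012]
scene spool 0.22 [278. 204.  16.  19.] [ 0.6   -0.025  0.012]
scene block 0.78 [319. 177.  14.  18.] [ 0.444 -0.023  0.012]
scene jar 0.77 [188. 183.  24.  29.] [ 0.717 -0.251  0.012]
scene hammer 0.96 [230. 233.  73.  55.] [ 0.755 -0.036  0.012]
scene cup 0.9 [297. 263.  38.  45.] [0.705 0.139 0.012]
```

View pics/top0.png

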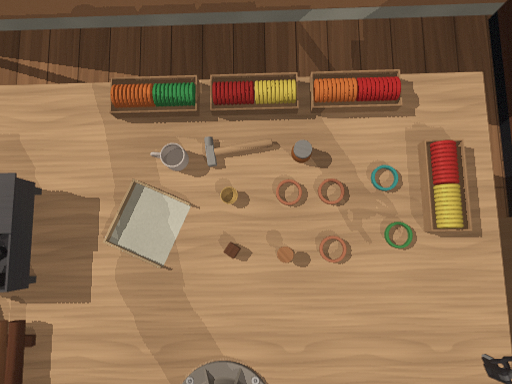

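View pics/scene0.png

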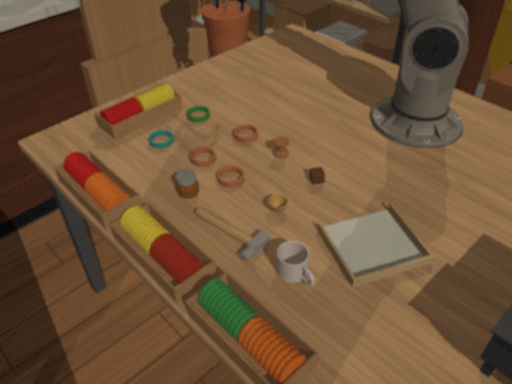

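The copper rings are at top (288,193), (331,193) and (333,248). The rings at (385,178), turquoise, and (399,235), green, are look-alikes and not meant. The tray is at (148,224) with its open side facing right. I'll confirm in a crop and measure exactly.

```bash
cat >> h.py <<'E'
def rings(g,rois=((288,193),(331,193),(333,248)),rad=20,z=0.018):
    hsv=cv2.cvtColor(g['frame'],cv2.COLOR_RGB2HSV); out=[]
def cloud(g):
    R=cv2.Rodrigues(np.array(g['rvec'],float))[0];t=np.array(g['tvec'],float).ravel()
    v,u=np.mgrid[0:384,0:512];uv=np.stack([u,v],-1).reshape(-1,1,2).astype(float)
    p=cv2.undistortPoints(uv,np.array(g['mtx'],float),np.array(g['dist_coeffs'],float)).reshape(-1,2)
    P=np.c_[p,np.ones(len(p))]*g['z_map'].reshape(-1,1)
    return ((P-t)@R).reshape(384,512,3)
E
python3 - <<'E'
from h import *
g=get_image('top');C=cloud(g)
save(cv2.resize(g['frame'][135:285,90:430],None,fx=2.35,fy=2.35,interpolation=cv2.INTER_CUBIC),'crop1.png')
print('bench z',np.median(C[290:330,200:340,2]), np.median(C[215:235,140:160,2]))
h=C[...,2]-0
m=((h>0.009)&(h<0.12)).astype(np.uint8); m[:125]=0;m[340:]=0
n,L,S,_=cv2.connectedComponentsWithStats(m)
for i in range(1,n):
    if S[i,4]<20: continue
    P=C[L==i]; (c,sz,a)=cv2.minAreaRect(P[:,:2].astype(np.float32)); (ec,r)=cv2.minEnclosingCircle(P[:,:2].astype(np.float32))
    print(S[i],'mean',P.mean(0).round(3),'zmax',P[:,2].max().round(3),'circ',np.round(ec,3),round(r,3),'rect',np.round(cv2.boxPoints((c,sz,a)),3).tolist() if S[i,0]<120 else '')
# tray inside paper
hsv=cv2.cvtColor(g['frame'],cv2.COLOR_RGB2HSV)
k=((hsv[...,1]<60)&(hsv[...,2]>120)).astype(np.uint8);k[:175]=0;k[275:]=0;k[:,:95]=0;k[:,205:]=0
P=C[k>0];P=P[P[:,2]<0.01]
print('paper',len(P),cv2.boxPoints(cv2.minAreaRect(P[:,:2].astype(np.float32))).round(3).tolist())
E
```

```text
bench z -0.001187383137925227 -0.00027594868680162537
[204 136  69  30 751] mean [ 0.745 -0.032  0.022] zmax 0.03 circ [ 0.752 -0.048] 0.104 rect 
[291 139  21  23 370] mean [ 0.725 -0.235  0.051] zmax 0.064 circ [ 0.73  -0.237] 0.03 rect 
[ 418  139   54   93 3844] mean [ 0.618 -0.634  0.051] zmax 0.079 circ [ 0.62  -0.641] 0.142 rect 
[150 143  38  27 392] mean [0.721 0.143 0.041] zmax 0.065 circ [0.722 0.155] 0.054 rect 
[371 164  27  26 230] mean [ 0.65  -0.478  0.016] zmax 0.023 circ [ 0.65  -0.478] 0.038 rect 
[  11  178   30  114 1870] mean [0.496 0.54  0.083] zmax 0.12 circ [0.5   0.541] 0.152 rect [[0.3479999899864197, 0.5519999861717224], [0.3479999899864197, 0.5339999794960022], [0.6510000228881836, 0.5360000133514404], [0.6510000228881836, 0.5529999732971191]]
[103 178  88  90 631] mean [0.537 0.255 0.022] zmax 0.029 circ [0.529 0.218] 0.137 rect [[0.3970000147819519, 0.17499999701976776], [0.5839999914169312, 0.09099999815225601], [0.6610000133514404, 0.2630000114440918], [0.4749999940395355, 0.34700000286102295]]
[276 179  26  26 209] mean [ 0.612 -0.197  0.017] zmax 0.
[... 856 characters left out ...]
 
[  0 255   7  35 153] mean [0.401 0.594 0.078] zmax 0.12 circ [0.397 0.581] 0.048 rect [[0.35100001096725464, 0.6190000176429749], [0.3540000021457672, 0.5590000152587891], [0.44200000166893005, 0.5630000233650208], [0.4390000104904175, 0.6230000257492065]]
[  0 320  34  20 521] mean [0.235 0.573 0.048] zmax 0.065 circ [0.23  0.584] 0.053 rect [[0.20200000703334808, 0.6290000081062317], [0.2029999941587448, 0.5370000004768372], [0.2590000033378601, 0.5379999876022339], [0.2590000033378601, 0.6299999952316284]]
paper 3287 [[0.40400001406669617, 0.17299999296665192], [0.5759999752044678, 0.09399999678134918], [0.6499999761581421, 0.25699999928474426], [0.4790000021457672, 0.335999995470047]]
```

View pics/crop1.png

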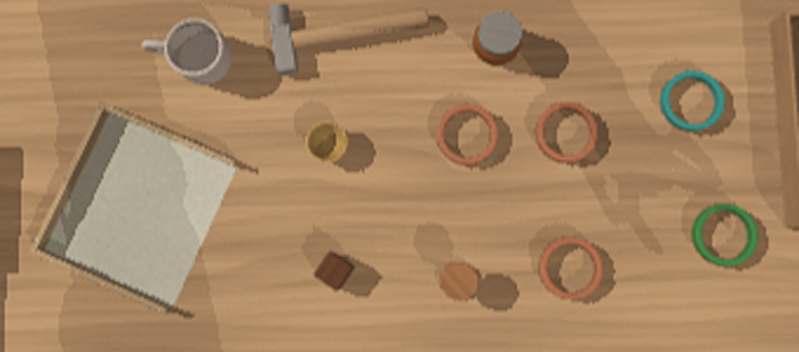

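The crop confirms the three copper rings at crop (468,135), (567,133) and (571,268). The ring at (692,101) is turquoise and the one at (726,235) is green.

Next I'll align the tool with the world axes, shut the fingers and head for ring P at (0.612, -0.197).

Request:
apply_moves(moves=[{"linear": [0,0,0],"spin": 7,"claw": 0},{"linear": [0,0,0],"spin": 7,"claw": 0},{"linear": [0,0,0],"spin": 5.5,"claw": 0},{"linear": [0.022,-0.025,0],"spin": 0,"claw": 0},{"linear": [0.022,-0.025,0],"spin": 0,"claw": 0},{"linear": [0.022,-0.025,0],"spin": 0,"claw": 0},{"linear": [0.022,-0.025,0],"spin": 0,"claw": 0},{"linear": [0.022,-0.025,0],"spin": 0,"claw": 0},{"linear": [0.022,-0.025,0],"spin": 0,"claw": 0},{"linear": [0.022,-0.025,0],"spin": 0,"claw": 0},{"linear": [0.022,-0.025,0],"spin": 0,"claw": 0},{"linear": [0.022,-0.025,0],"spin": 0,"claw": 0}])

```text
time: 1.95
tcp_pos: [0.4244, -0.4097, 0.196]
ee_rot: [[1.0, 0.0, 0.0], [0.0, -1.0, -0.0], [0.0, 0.0, -1.0]]
wrist_force: [1.1, -1.2, 0.6]
opening: 0.0003
grip_force: 0.0
```

Request:
apply_moves(moves=[{"linear": [0.0268,-0.0304,0.006],"spin": 0,"claw": 0},{"linear": [0.0268,-0.0304,0.006],"spin": 0,"claw": 0},{"linear": [0.0268,-0.0304,0.006],"spin": 0,"claw": 0},{"linear": [0.0268,-0.0304,0.006],"spin": 0,"claw": 0},{"linear": [0.0268,-0.0304,0.006],"spin": 0,"claw": 0},{"linear": [0.0268,-0.0304,0.006],"spin": 0,"claw": 0},{"linear": [0.0268,-0.0304,0.006],"spin": 0,"claw": 0},{"linear": [0,0,0.014],"spin": 0,"claw": 0},{"linear": [0,0,0.04],"spin": 0,"claw": 0},{"linear": [0,0,0.04],"spin": 0,"claw": 0},{"linear": [0,0,0.03],"spin": 0,"claw": 0},{"linear": [0,0,0],"spin": 0,"claw": 0}])

```text
time: 2.95
tcp_pos: [0.6072, -0.197, 0.0239]
ee_rot: [[1.0, 0.001, -0.008], [0.001, -1.0, 0.002], [-0.008, -0.002, -1.0]]
wrist_force: [-0.5, 0.2, 0.1]
opening: -0.0002
grip_force: 0.0
```

Request:
apply_moves(moves=[{"linear": [0.003,0,0.01],"spin": 0,"claw": 0},{"linear": [0,0,0.01],"spin": 0,"claw": 0},{"linear": [0,0,0],"spin": 0,"claw": 0},{"linear": [-0.01,-0.012,0],"spin": 0,"claw": 0},{"linear": [-0.01,-0.013,0],"spin": 0,"claw": 0}])

```text
time: 3.37
tcp_pos: [0.5948, -0.174, 0.0111]
ee_rot: [[1.0, -0.001, 0.002], [-0.001, -1.0, -0.001], [0.002, 0.001, -1.0]]
wrist_force: [-0.3, 0.3, -0.5]
opening: 0.0002
grip_force: 0.0
```

Request:
apply_moves(moves=[{"linear": [0,0,0.006],"spin": 0,"claw": 0},{"linear": [-0.0145,-0.0168,0],"spin": 0,"claw": 0},{"linear": [-0.0145,-0.0168,0],"spin": 0,"claw": 0},{"linear": [-0.0145,-0.0168,0],"spin": 0,"claw": 0},{"linear": [-0.0145,-0.0168,0],"spin": 0,"claw": 0},{"linear": [-0.0145,-0.0168,0],"spin": 0,"claw": 0},{"linear": [0,-0.01,0],"spin": 0,"claw": 0},{"linear": [0,0,0],"spin": 0,"claw": 0}])

```text
time: 4.03
tcp_pos: [0.5223, -0.0773, 0.005]
ee_rot: [[1.0, 0.003, 0.002], [0.003, -1.0, 0.001], [0.002, -0.001, -1.0]]
wrist_force: [-0.4, 0.6, 0.6]
opening: 0.0
grip_force: 0.0
```

```bash
cat >> h.py <<'E'
def T(p): d=np.array(p[:2])-[.527,.215]; return np.round([d@[.41,.912],d@[-.912,.41]],3)
def find():
    "copper rings: colour mask, fitted circle on top rim"
    g=get_image('top');C=cloud(g);hsv=cv2.cvtColor(g['frame'],cv2.COLOR_RGB2HSV)
    m=((C[...,2]>.008)&(C[...,2]<.03)&(hsv[...,0]<12)&(hsv[...,1]>90)).astype(np.uint8);m[:170]=0;m[285:]=0;m[:,370:]=0
    m=cv2.morphologyEx(m,cv2.MORPH_CLOSE,np.ones((3,3)))
    n,L,S,_=cv2.connectedComponentsWithStats(m)
    for i in range(1,n):
        if S[i,4]<40: continue
        P=C[L==i];c,r=cv2.minEnclosingCircle(P[:,:2].astype(np.float32));print(S[i,4],'c',np.round(c,3),'r',round(r,3),'tray',T(c))
    s=get_state();print('t',s['time'],'tcp',np.round(s['tcp_pos'],4),np.round(s['wrist_force'],1))
    return g
E
python3 -c "
from h import *
g=find();save(cv2.resize(g['frame'][135:285,90:430],None,fx=2.35,fy=2.35),'p1.png')"
```

```text
182 c [ 0.612 -0.198] r 0.038 tray [-0.341 -0.247]
191 c [ 0.612 -0.321] r 0.038 tray [-0.454 -0.297]
207 c [ 0.449 -0.241] r 0.114 tray [-0.447 -0.116]
t 4.0833 tcp [ 0.5229 -0.0786  0.0049] [1.3 0.5 0.4]
```

View pics/p1.png

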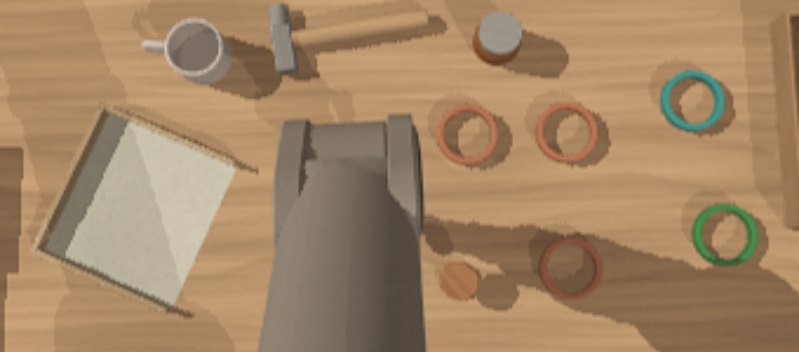

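The picture shows the ring untouched at crop (468,135), so the tips went over it before they were down. I'll go back and descend fully first.

Request:
apply_moves(moves=[{"linear": [0,0,-0.03],"spin": 0,"claw": 0},{"linear": [0,0,-0.03],"spin": 0,"claw": 0},{"linear": [0.018,0.024,0],"spin": 0,"claw": 0},{"linear": [0.018,0.024,0],"spin": 0,"claw": 0},{"linear": [0.018,0.024,0],"spin": 0,"claw": 0},{"linear": [0.018,0.024,0],"spin": 0,"claw": 0},{"linear": [0.018,0.024,0],"spin": 0,"claw": 0},{"linear": [0,0,0],"spin": 0,"claw": 0}])

```text
time: 4.75
tcp_pos: [0.6145, -0.2064, 0.0644]
ee_rot: [[1.0, -0.005, 0.003], [-0.005, -1.0, -0.003], [0.003, 0.003, -1.0]]
wrist_force: [-3.0, 0.3, 0.5]
opening: 0.0005
grip_force: 0.0
```

Request:
apply_moves(moves=[{"linear": [0,0,0.03],"spin": 0,"claw": 0},{"linear": [0,0,0.02],"spin": 0,"claw": 0},{"linear": [0,0,0.01],"spin": 0,"claw": 0},{"linear": [0,0,0],"spin": 0,"claw": 0},{"linear": [0,0,0],"spin": 0,"claw": 0}])

```text
time: 5.17
tcp_pos: [0.6118, -0.1999, 0.0041]
ee_rot: [[1.0, -0.0, -0.0], [-0.0, -1.0, -0.0], [-0.0, 0.0, -1.0]]
wrist_force: [-0.0, -0.1, 0.5]
opening: -0.0002
grip_force: 0.0
```

Request:
apply_moves(moves=[{"linear": [-0.006,-0.007,0],"spin": 0,"claw": 0},{"linear": [-0.006,-0.007,0],"spin": 0,"claw": 0},{"linear": [-0.008,-0.009,0],"spin": 0,"claw": 0},{"linear": [-0.01,-0.012,0],"spin": 0,"claw": 0},{"linear": [-0.012,-0.015,0],"spin": 0,"claw": 0},{"linear": [-0.012,-0.015,0],"spin": 0,"claw": 0},{"linear": [-0.012,-0.015,0],"spin": 0,"claw": 0},{"linear": [-0.012,-0.015,0],"spin": 0,"claw": 0},{"linear": [-0.012,-0.015,0],"spin": 0,"claw": 0},{"linear": [0,0,0],"spin": 0,"claw": 0},{"linear": [0,0,0],"spin": 0,"claw": 0}])

```text
time: 6.08
tcp_pos: [0.5209, -0.0878, 0.0046]
ee_rot: [[1.0, 0.003, 0.001], [0.003, -1.0, 0.0], [0.001, -0.0, -1.0]]
wrist_force: [0.3, -0.4, -0.1]
opening: 0.0002
grip_force: 0.0
```

```bash
python3 -c "
from h import *
g=find()
g=get_image('scene');C=cloud(g)
hsv=cv2.cvtColor(g['frame'],cv2.COLOR_RGB2HSV)
for d in spot_in('bangle_a','scene'): e=d['extent'];print(round(d['score'],2),np.round(e),np.round(w(g,e[:2],.009),3))
save(cv2.resize(g['frame'][80:290,140:450],None,fx=2.5,fy=2.5),'p2.png')"
```

```text
184 c [ 0.552 -0.169] r 0.103 tray [-0.34  -0.181]
193 c [ 0.613 -0.32 ] r 0.038 tray [-0.453 -0.298]
204 c [ 0.445 -0.318] r 0.038 tray [-0.52  -0.144]
t 6.1333 tcp [ 0.5215 -0.0887  0.0046] [-0.4  0.6 -0.5]
0.77 [195. 113.  27.  17.] [ 0.488 -0.514  0.009]
0.73 [248. 134.  27.  17.] [ 0.443 -0.309  0.009]
0.71 [229. 176.  28.  20.] [ 0.616 -0.198  0.009]
0.55 [203. 157.  25.  19.] [ 0.616 -0.316  0.009]
0.55 [160. 139.  30.  22.] [ 0.652 -0.478  0.009]
```

View pics/p2.png

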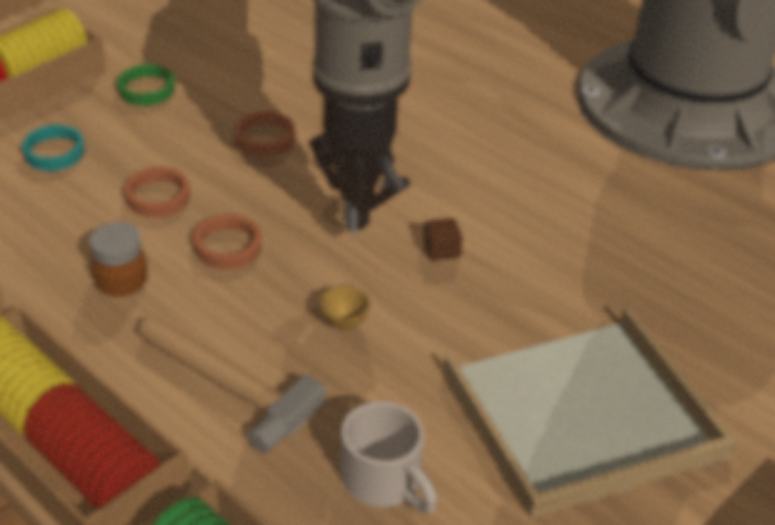

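The picture shows the ring unmoved again, at crop (226,240), with the tip at (352,228) and no contact force. I'll check where the tips really are against the reported TCP.

```bash
python3 -c "
from h import *
g=get_image('scene');C=cloud(g)
print('ring on plane', w(g,(229,176),.009).round(3),'tip on plane',w(g,(281,171),.004).round(3))
for v in range(150,180,2): print(v,[tuple(C[v,u].round(3)) for u in range(277,287,2)])
R=cv2.Rodrigues(np.array(g['rvec'],float))[0]
p,_=cv2.projectPoints(np.array([get_state()['tcp_pos']]),g['rvec'],g['tvec'],np.array(g['mtx'],float),np.array(g['dist_coeffs'],float));print('proj tcp',p)
m=(abs(C[...,0]-.52)<.05)&(abs(C[...,1]+.09)<.05)&(C[...,2]>.012);print(m.sum(),C[m][:,2].min())
"
```

```text
ring on plane [ 0.616 -0.2    0.009] tip on plane [ 0.493 -0.119  0.004]
150 [(np.float64(0.535), np.float64(-0.096), np.float64(0.113)), (np.float64(0.533), np.float64(-0.09), np.float64(0.115)), (np.float64(0.538), np.float64(-0.079), np.float64(0.124)), (np.float64(0.535), np.float64(-0.074), np.float64(0.125)), (np.float64(0.535), np.float64(-0.068), np.float64(0.129))]
152 [(np.float64(0.539), np.float64(-0.092), np.float64(0.111)), (np.float64(0.542), np.float64(-0.082), np.float64(0.118)), (np.float64(0.54), np.float64(-0.077), np.float64(0.12)), (np.float64(0.538), np.float64(-0.072), np.float64(0.122)), (np.float64(0.533), np.float64(-0.069), np.float64(0.121))]
154 [(np.float64(0.536), np.float64(-0.095), np.float64(0.101)), (np.float64(0.541), np.float64(-0.083), np.float64(0.111)), (np.float64(0.541), np.float64(-0.076), np.float64(0.115)), (np.float64(0.537), np.float64(-0.072), np.float64(0.115)), (np.float64(0.53), np.float64(-0.072), np.float64(0.111))]
156 [(np.float64(0.536), np.float64(-0.095), np.float64(0.095)), (np.float64(0.531), np.float64(-0.092), np.float64(
[... 2890 characters left out ...]
.105), np.float64(-0.0))]
176 [(np.float64(0.515), np.float64(-0.112), np.float64(0.003)), (np.float64(0.513), np.float64(-0.107), np.float64(0.005)), (np.float64(0.504), np.float64(-0.108), np.float64(-0.001)), (np.float64(0.498), np.float64(-0.105), np.float64(-0.003)), (np.float64(0.495), np.float64(-0.101), np.float64(-0.002))]
178 [(np.float64(0.52), np.float64(-0.108), np.float64(0.001)), (np.float64(0.515), np.float64(-0.105), np.float64(0.0)), (np.float64(0.511), np.float64(-0.101), np.float64(-0.0)), (np.float64(0.509), np.float64(-0.095), np.float64(0.003)), (np.float64(0.504), np.float64(-0.092), np.float64(0.001))]
proj tcp [[[281.22368543 180.62502764]]]
5056 0.04052446917695694
```

The tips really stand at about z = 0.041, where the state says 0.005, so the TCP height reading is about 36 mm too low. XY agrees. I'll descend here over clear bench in small steps to calibrate.

Request:
apply_moves(moves=[{"linear": [0,0,0.01],"spin": 0,"claw": 0},{"linear": [0,0,0.01],"spin": 0,"claw": 0},{"linear": [0,0,0.005],"spin": 0,"claw": 0},{"linear": [0,0,0],"spin": 0,"claw": 0},{"linear": [0,0,0],"spin": 0,"claw": 0}])

```text
time: 6.7
tcp_pos: [0.5209, -0.0892, -0.022]
ee_rot: [[1.0, 0.0, -0.002], [0.0, -1.0, 0.0], [-0.002, -0.0, -1.0]]
wrist_force: [-0.2, 1.0, -0.2]
opening: 0.0003
grip_force: 0.0
```

```bash
cat >> h.py <<'E'
def tip():
    s=get_state()['tcp_pos']
    g=get_image('scene');C=cloud(g)
    m=(abs(C[...,0]-s[0])<.03)&(abs(C[...,1]-s[1])<.03)&(C[...,2]>.007)&(C[...,2]<.06)
    m=cv2.morphologyEx(m.astype(np.uint8),cv2.MORPH_OPEN,np.ones((2,2)))>0
    z=np.sort(C[m][:,2]);P=C[m&(C[...,2]<z[0]+.02)] if len(z) else C[m]
    print('state',np.round(s,4),'n',len(z),'lowest',z[:5].round(4),'xyz of lowest 20mm: min',P.min(0).round(3),'max',P.max(0).round(3))
    return g
E
python3 -c "
from h import *
g=tip()
print(get_state()['wrist_force'])"
```

```text
state [ 0.5209 -0.0892 -0.022 ] n 100 lowest [-0.0025 -0.0009 -0.0006 -0.0003 -0.0001] xyz of lowest 20mm: min [ 0.484 -0.1   -0.003] max [ 0.526 -0.083  0.017]
[-0.24577695 -0.30505578  1.29092744]
```

```bash
cat >> h.py <<'E'
def tipz():
    s=get_state()['tcp_pos'];g=get_image('scene');C=cloud(g)
    D=C-s; m=(D[...,0]>.003)&(D[...,0]<.022)&(abs(D[...,1])<.02)&(C[...,2]<.06)&(C[...,2]>.004)
    P=C[m];P=P[np.argsort(P[:,2])]
    print('state',np.round(s,4),'n',len(P));print(P[:14].round(3).tolist());return g
E
python3 -c "
from h import *
g=tipz()"
```

```text
state [ 0.5213 -0.0893 -0.0215] n 95
[[0.536, -0.088, 0.005], [0.526, -0.083, 0.017], [0.532, -0.081, 0.018], [0.533, -0.092, 0.019], [0.534, -0.087, 0.019], [0.532, -0.096, 0.019], [0.531, -0.094, 0.02], [0.531, -0.082, 0.02], [0.532, -0.088, 0.021], [0.534, -0.083, 0.022], [0.529, -0.08, 0.024], [0.53, -0.076, 0.024], [0.533, -0.084, 0.024], [0.526, -0.076, 0.024]]
```

Request:
apply_moves(moves=[{"linear": [0,0,0.005],"spin": 0,"claw": 0},{"linear": [0,0,0.004],"spin": 0,"claw": 0},{"linear": [0,0,0.002],"spin": 0,"claw": 0},{"linear": [0,0,0],"spin": 0,"claw": 0},{"linear": [0,0,0],"spin": 0,"claw": 0}])

```text
time: 7.22
tcp_pos: [0.5213, -0.0892, -0.0323]
ee_rot: [[1.0, 0.0, -0.0], [0.0, -1.0, 0.0], [-0.0, -0.0, -1.0]]
wrist_force: [-0.2, -0.5, -0.3]
opening: -0.0
grip_force: 0.0
```

```bash
python3 -c "
from h import *
g=tipz();print(get_state()['wrist_force'],get_state()['time'])"
```

```text
state [ 0.5213 -0.0892 -0.0323] n 130
[[0.532, -0.092, 0.004], [0.532, -0.084, 0.006], [0.532, -0.088, 0.007], [0.531, -0.081, 0.007], [0.529, -0.091, 0.007], [0.532, -0.093, 0.007], [0.534, -0.094, 0.008], [0.53, -0.083, 0.009], [0.53, -0.079, 0.011], [0.529, -0.083, 0.011], [0.529, -0.076, 0.012], [0.532, -0.096, 0.012], [0.535, -0.093, 0.013], [0.533, -0.091, 0.013]]
[-0.53042287 -0.67158275  0.17336978] 7.2667
```

At state z = -0.032 the tips are about 4–5 mm off the bench, which is the right push height. Now I'll lift, return to the ring and descend into its hole.

Request:
apply_moves(moves=[{"linear": [0,0,-0.03],"spin": 0,"claw": 0},{"linear": [0,0,-0.03],"spin": 0,"claw": 0},{"linear": [0.023,0.027,0],"spin": 0,"claw": 0},{"linear": [0.023,0.027,0],"spin": 0,"claw": 0},{"linear": [0.023,0.027,0],"spin": 0,"claw": 0},{"linear": [0.023,0.027,0],"spin": 0,"claw": 0},{"linear": [0,0,0],"spin": 0,"claw": 0},{"linear": [0,0,0.02],"spin": 0,"claw": 0},{"linear": [0,0,0.02],"spin": 0,"claw": 0},{"linear": [0,0,0.02],"spin": 0,"claw": 0},{"linear": [0,0,0],"spin": 0,"claw": 0},{"linear": [0,0,0],"spin": 0,"claw": 0}])

```text
time: 8.27
tcp_pos: [0.6132, -0.197, -0.0328]
ee_rot: [[1.0, 0.0, -0.001], [0.0, -1.0, 0.0], [-0.001, -0.0, -1.0]]
wrist_force: [-0.7, 0.6, -0.2]
opening: -0.0001
grip_force: 0.0
```

Request:
apply_moves(moves=[{"linear": [-0.006,-0.007,0],"spin": 0,"claw": 0},{"linear": [-0.006,-0.007,0],"spin": 0,"claw": 0},{"linear": [-0.008,-0.009,0],"spin": 0,"claw": 0},{"linear": [-0.01,-0.012,0],"spin": 0,"claw": 0},{"linear": [-0.012,-0.015,0],"spin": 0,"claw": 0},{"linear": [-0.012,-0.015,0],"spin": 0,"claw": 0},{"linear": [-0.012,-0.015,0],"spin": 0,"claw": 0},{"linear": [-0.012,-0.015,0],"spin": 0,"claw": 0},{"linear": [-0.012,-0.012,0],"spin": 0,"claw": 0},{"linear": [0,0,0],"spin": 0,"claw": 0},{"linear": [0,0,0],"spin": 0,"claw": 0}])

```text
time: 9.18
tcp_pos: [0.5226, -0.0889, -0.0316]
ee_rot: [[1.0, 0.002, 0.0], [0.002, -1.0, 0.0], [0.0, -0.0, -1.0]]
wrist_force: [-0.3, -0.8, 0.2]
opening: 0.0002
grip_force: 0.0
```

```bash
python3 -c "
from h import *
g=find();g=get_image('scene')
for d in spot_in('bangle_a','scene'): e=d['extent'];print(round(d['score'],2),np.round(e),np.round(w(g,e[:2],.009),3))"
```

```text
195 c [ 0.613 -0.32 ] r 0.038 tray [-0.453 -0.298]
206 c [ 0.445 -0.318] r 0.038 tray [-0.52  -0.144]
t 9.2333 tcp [ 0.5234 -0.0898 -0.0316] [ 0.5 -0.6 -0.3]
0.77 [201. 156.  30.  20.] [ 0.617 -0.324  0.009]
0.59 [249. 134.  24.  17.] [ 0.443 -0.305  0.009]
0.59 [276. 182.  30.  21.] [ 0.54  -0.093  0.009]
0.59 [159. 140.  24.  23.] [ 0.657 -0.475  0.009]
```

Ring follows. On through the gap.

Request:
apply_moves(moves=[{"linear": [-0.002,-0.008,0],"spin": 0,"claw": 0},{"linear": [-0.002,-0.012,0],"spin": 0,"claw": 0},{"linear": [0,-0.015,0],"spin": 0,"claw": 0},{"linear": [0,-0.015,0],"spin": 0,"claw": 0},{"linear": [0,-0.015,0],"spin": 0,"claw": 0},{"linear": [0,-0.015,0],"spin": 0,"claw": 0},{"linear": [0,-0.015,0],"spin": 0,"claw": 0},{"linear": [0,-0.015,0],"spin": 0,"claw": 0},{"linear": [-0.002,-0.015,0],"spin": 0,"claw": 0},{"linear": [-0.003,-0.015,0],"spin": 0,"claw": 0},{"linear": [-0.003,-0.015,0],"spin": 0,"claw": 0},{"linear": [-0.003,-0.015,0],"spin": 0,"claw": 0}])

```text
time: 10.33
tcp_pos: [0.5078, 0.0815, -0.0323]
ee_rot: [[1.0, 0.001, -0.0], [0.001, -1.0, 0.0], [-0.0, -0.0, -1.0]]
wrist_force: [-0.1, 0.6, 0.3]
opening: 0.0002
grip_force: 0.2
```

Request:
apply_moves(moves=[{"linear": [-0.002,-0.017,0],"spin": 0,"claw": 0},{"linear": [-0.002,-0.017,0],"spin": 0,"claw": 0},{"linear": [0.009,-0.0134,0],"spin": 0,"claw": 0},{"linear": [0.009,-0.0134,0],"spin": 0,"claw": 0},{"linear": [0.009,-0.0134,0],"spin": 0,"claw": 0},{"linear": [0.009,-0.0134,0],"spin": 0,"claw": 0},{"linear": [0.009,-0.0134,0],"spin": 0,"claw": 0},{"linear": [0.009,-0.0134,0],"spin": 0,"claw": 0},{"linear": [0.009,-0.0134,0],"spin": 0,"claw": 0},{"linear": [0.009,-0.0134,0],"spin": 0,"claw": 0},{"linear": [0.009,-0.0134,0],"spin": 0,"claw": 0},{"linear": [0.009,-0.0134,0],"spin": 0,"claw": 0}])

```text
time: 11.33
tcp_pos: [0.5938, 0.2495, -0.0324]
ee_rot: [[1.0, 0.001, -0.001], [0.001, -1.0, 0.0], [-0.001, -0.0, -1.0]]
wrist_force: [0.2, -1.2, -0.2]
opening: -0.0003
grip_force: 0.3
```

```bash
python3 -c "
from h import *
g=find();g=get_image('scene')
for d in spot_in('bangle_a','scene'): e=d['extent'];print(round(d['score'],2),np.round(e),np.round(w(g,e[:2],.009),3))
for l in('bowl','block','spool'):
  for d in spot_in(l,'scene')[:1]: e=d['extent'];print(l,round(d['score'],2),np.round(e),np.round(w(g,e[:2],.012),3))"
```

```text
191 c [ 0.546 -0.239] r 0.142 tray [-0.406 -0.203]
104 c [0.582 0.234] r 0.038 tray [ 0.04  -0.042]
207 c [ 0.452 -0.241] r 0.114 tray [-0.446 -0.119]
116 c [ 0.449 -0.069] r 0.059 tray [-0.291 -0.046]
t 11.3833 tcp [ 0.5953  0.2529 -0.0321] [-0.3  2.8  1.1]
0.72 [247. 133.  24.  14.] [ 0.442 -0.316  0.009]
0.69 [202. 157.  28.  17.] [ 0.616 -0.321  0.009]
0.58 [197. 114.  25.  17.] [ 0.487 -0.506  0.009]
0.49 [363. 264.  34.  22.] [0.599 0.244 0.009]
bowl 0.82 [277. 202.  16.  19.] [ 0.597 -0.031  0.012]
block 0.47 [317. 174.  12.  20.] [ 0.438 -0.034  0.012]
spool 0.86 [280. 146.  14.  24.] [ 0.422 -0.194  0.012]
```

Request:
apply_moves(moves=[{"linear": [-0.008,0.012,0],"spin": 0,"claw": 0},{"linear": [0,0,0],"spin": 0,"claw": 0},{"linear": [0,0,-0.015],"spin": 0,"claw": 0},{"linear": [0,0,-0.03],"spin": 0,"claw": 0},{"linear": [0,0,-0.03],"spin": 0,"claw": 0},{"linear": [0,0,-0.03],"spin": 0,"claw": 0},{"linear": [-0.009,0.035,0],"spin": 0,"claw": 0},{"linear": [-0.009,0.035,0],"spin": 0,"claw": 0},{"linear": [-0.009,0.035,0],"spin": 0,"claw": 0},{"linear": [-0.009,0.035,0],"spin": 0,"claw": 0},{"linear": [-0.009,0.035,0],"spin": 0,"claw": 0},{"linear": [-0.009,0.035,0],"spin": 0,"claw": 0}])

```text
time: 12.63
tcp_pos: [0.5316, 0.024, 0.0731]
ee_rot: [[1.0, -0.0, 0.0], [-0.0, -1.0, 0.0], [0.0, -0.0, -1.0]]
wrist_force: [1.1, -0.1, -0.0]
opening: 0.0002
grip_force: 0.0
```

Request:
apply_moves(moves=[{"linear": [-0.0087,0.0345,0],"spin": 0,"claw": 0},{"linear": [-0.0087,0.0345,0],"spin": 0,"claw": 0},{"linear": [-0.0087,0.0345,0],"spin": 0,"claw": 0},{"linear": [-0.0087,0.0345,0],"spin": 0,"claw": 0},{"linear": [-0.0087,0.0345,0],"spin": 0,"claw": 0},{"linear": [-0.0087,0.0345,0],"spin": 0,"claw": 0},{"linear": [-0.0087,0.0345,0],"spin": 0,"claw": 0},{"linear": [-0.0087,0.0345,0],"spin": 0,"claw": 0},{"linear": [-0.0087,0.0345,0],"spin": 0,"claw": 0},{"linear": [-0.0087,0.0345,0],"spin": 0,"claw": 0},{"linear": [0,0,0],"spin": 0,"claw": 0},{"linear": [0,0,0],"spin": 0,"claw": 0}])

```text
time: 13.63
tcp_pos: [0.4443, -0.3214, 0.0729]
ee_rot: [[1.0, -0.004, -0.0], [-0.004, -1.0, -0.0], [-0.0, 0.0, -1.0]]
wrist_force: [-0.0, 1.4, 0.4]
opening: -0.0001
grip_force: 0.0
```

```bash
python3 -c "
from h import *
g=get_image('top');C=cloud(g);m=((C[...,2]>.02)&(C[...,2]<.06)).astype(np.uint8)
s=get_state();print(s['tcp_pos'],s['time'])
for n,(x,y) in dict(bowl=(.607,-.021),block=(.447,-.031)).items():
  k=(np.hypot(C[...,0]-x,C[...,1]-y)<.05)&(C[...,2]>.009)&(C[...,2]<.06);print(n,k.sum(),C[k].mean(0).round(3))
find()"
```

```text
[ 0.44499159 -0.31968197  0.07278619] 13.6833
bowl 165 [ 0.607 -0.021  0.021]
block 163 [ 0.447 -0.031  0.031]
194 c [ 0.613 -0.32 ] r 0.038 tray [-0.453 -0.298]
198 c [0.527 0.075] r 0.214 tray [-0.128 -0.058]
57 c [ 0.456 -0.307] r 0.033 tray [-0.505 -0.15 ]
99 c [ 0.446 -0.032] r 0.02 tray [-0.258 -0.027]
t 13.7333 tcp [ 0.4455 -0.3187  0.0728] [-0.4  0.6  0. ]
```

Request:
apply_moves(moves=[{"linear": [0,0,0.03],"spin": 0,"claw": 0},{"linear": [0,0,0.03],"spin": 0,"claw": 0},{"linear": [0,0,0.03],"spin": 0,"claw": 0},{"linear": [0,0,0.015],"spin": 0,"claw": 0},{"linear": [0,0,0],"spin": 0,"claw": 0},{"linear": [0,0,0],"spin": 0,"claw": 0}])

```text
time: 14.23
tcp_pos: [0.4457, -0.3175, -0.0329]
ee_rot: [[1.0, 0.002, -0.001], [0.002, -1.0, 0.001], [-0.001, -0.001, -1.0]]
wrist_force: [0.3, -0.1, 0.3]
opening: 0.0001
grip_force: 0.0
```

Request:
apply_moves(moves=[{"linear": [0.004,-0.007,0],"spin": 0,"claw": 0},{"linear": [0.004,-0.007,0],"spin": 0,"claw": 0},{"linear": [0.007,-0.012,0],"spin": 0,"claw": 0},{"linear": [0.0085,-0.0155,0],"spin": 0,"claw": 0},{"linear": [0.0085,-0.0155,0],"spin": 0,"claw": 0},{"linear": [0.0085,-0.0155,0],"spin": 0,"claw": 0},{"linear": [0.0085,-0.0155,0],"spin": 0,"claw": 0},{"linear": [0.0085,-0.0155,0],"spin": 0,"claw": 0},{"linear": [0.0085,-0.0155,0],"spin": 0,"claw": 0},{"linear": [0.0085,-0.0155,0],"spin": 0,"claw": 0},{"linear": [0.0085,-0.0155,0],"spin": 0,"claw": 0},{"linear": [0,-0.012,0],"spin": 0,"claw": 0}])

```text
time: 15.23
tcp_pos: [0.5306, -0.1541, -0.0317]
ee_rot: [[1.0, 0.003, 0.002], [0.003, -1.0, 0.001], [0.002, -0.001, -1.0]]
wrist_force: [-0.4, 0.4, 0.2]
opening: -0.0001
grip_force: 0.2
```

Request:
apply_moves(moves=[{"linear": [-0.001,-0.015,0],"spin": 0,"claw": 0},{"linear": [-0.001,-0.015,0],"spin": 0,"claw": 0},{"linear": [0,-0.015,0],"spin": 0,"claw": 0},{"linear": [0,-0.015,0],"spin": 0,"claw": 0},{"linear": [0,-0.015,0],"spin": 0,"claw": 0},{"linear": [0,0,0],"spin": 0,"claw": 0}])

```text
time: 15.73
tcp_pos: [0.5262, -0.0782, -0.032]
ee_rot: [[1.0, 0.004, 0.0], [0.004, -1.0, 0.001], [0.0, -0.001, -1.0]]
wrist_force: [-0.6, 0.2, -0.6]
opening: 0.0002
grip_force: 0.0
```

```bash
python3 -c "
from h import *
find();g=get_image('scene')
for d in spot_in('bangle_a','scene'): e=d['extent'];print(round(d['score'],2),np.round(e),np.round(w(g,e[:2],.009),3))"
```

```text
192 c [ 0.546 -0.239] r 0.142 tray [-0.406 -0.204]
207 c [0.586 0.24 ] r 0.038 tray [ 0.048 -0.044]
t 15.7833 tcp [ 0.5263 -0.0799 -0.0319] [ 0.4 -0.8  1.1]
0.96 [364. 262.  36.  29.] [0.59  0.242 0.009]
0.84 [159. 139.  21.  20.] [ 0.655 -0.481  0.009]
0.8 [282. 181.  29.  19.] [ 0.527 -0.083  0.009]
0.68 [201. 157.  28.  22.] [ 0.618 -0.322  0.009]
0.55 [197. 114.  26.  20.] [ 0.485 -0.508  0.009]
```

Request:
apply_moves(moves=[{"linear": [0,-0.008,0],"spin": 0,"claw": 0},{"linear": [0,-0.015,0],"spin": 0,"claw": 0},{"linear": [0,-0.015,0],"spin": 0,"claw": 0},{"linear": [0,-0.015,0],"spin": 0,"claw": 0},{"linear": [0,-0.015,0],"spin": 0,"claw": 0},{"linear": [0,-0.015,0],"spin": 0,"claw": 0},{"linear": [0,-0.015,0],"spin": 0,"claw": 0},{"linear": [-0.006,-0.015,0],"spin": 0,"claw": 0},{"linear": [-0.006,-0.015,0],"spin": 0,"claw": 0},{"linear": [-0.006,-0.015,0],"spin": 0,"claw": 0},{"linear": [-0.008,-0.015,0],"spin": 0,"claw": 0},{"linear": [-0.008,-0.015,0],"spin": 0,"claw": 0}])

```text
time: 16.88
tcp_pos: [0.4921, 0.0912, -0.0321]
ee_rot: [[1.0, -0.001, 0.0], [-0.001, -1.0, 0.0], [0.0, -0.0, -1.0]]
wrist_force: [0.0, -0.2, -0.3]
opening: -0.0002
grip_force: 0.2
```

Request:
apply_moves(moves=[{"linear": [-0.003,-0.014,0],"spin": 0,"claw": 0},{"linear": [-0.003,-0.014,0],"spin": 0,"claw": 0},{"linear": [0.0018,-0.016,0],"spin": 0,"claw": 0},{"linear": [0.0018,-0.016,0],"spin": 0,"claw": 0},{"linear": [0.0018,-0.016,0],"spin": 0,"claw": 0},{"linear": [0.0018,-0.016,0],"spin": 0,"claw": 0},{"linear": [0.0018,-0.016,0],"spin": 0,"claw": 0},{"linear": [0.0018,-0.016,0],"spin": 0,"claw": 0},{"linear": [0.0018,-0.016,0],"spin": 0,"claw": 0},{"linear": [0.0018,-0.016,0],"spin": 0,"claw": 0},{"linear": [0.0018,-0.016,0],"spin": 0,"claw": 0},{"linear": [0.0018,-0.016,0],"spin": 0,"claw": 0}])

```text
time: 17.88
tcp_pos: [0.5044, 0.2802, -0.0322]
ee_rot: [[1.0, 0.0, -0.0], [0.0, -1.0, -0.0], [-0.0, 0.0, -1.0]]
wrist_force: [0.8, -0.8, -0.0]
opening: 0.0003
grip_force: 0.3
```

```bash
python3 -c "
from h import *
find();g=get_image('scene')
for d in spot_in('bangle_a','scene'): e=d['extent'];print(round(d['score'],2),np.round(e),np.round(w(g,e[:2],.009),3))"
```

```text
196 c [ 0.548 -0.238] r 0.142 tray [-0.404 -0.204]
211 c [0.587 0.24 ] r 0.038 tray [ 0.048 -0.044]
138 c [0.505 0.262] r 0.037 tray [0.034 0.039]
57 c [ 0.449 -0.033] r 0.017 tray [-0.258 -0.03 ]
t 17.9333 tcp [ 0.5046  0.2842 -0.032 ] [-0.3  4.5  0.8]
0.86 [159. 140.  28.  20.] [ 0.659 -0.474  0.009]
0.8 [201. 157.  30.  21.] [ 0.618 -0.319  0.009]
0.8 [197. 113.  21.  18.] [ 0.484 -0.51   0.009]
0.78 [364. 262.  35.  24.] [0.591 0.242 0.009]
0.75 [232. 233.  75.  59.] [ 0.749 -0.033  0.009]
0.73 [399. 250.  34.  24.] [0.504 0.276 0.009]
0.49 [317. 175.  16.  17.] [ 0.438 -0.034  0.009]
0.43 [375. 243. 117.  85.] [0.526 0.226 0.009]
```

Request:
apply_moves(moves=[{"linear": [0,0.012,0],"spin": 0,"claw": 0},{"linear": [0,0,0],"spin": 0,"claw": 0},{"linear": [0,0,-0.015],"spin": 0,"claw": 0},{"linear": [0,0,-0.03],"spin": 0,"claw": 0},{"linear": [0,0,-0.03],"spin": 0,"claw": 0},{"linear": [0,0,-0.03],"spin": 0,"claw": 0},{"linear": [0.0064,0.035,0],"spin": 0,"claw": 0},{"linear": [0.0064,0.035,0],"spin": 0,"claw": 0},{"linear": [0.0064,0.035,0],"spin": 0,"claw": 0},{"linear": [0.0064,0.035,0],"spin": 0,"claw": 0},{"linear": [0.0064,0.035,0],"spin": 0,"claw": 0},{"linear": [0.0064,0.035,0],"spin": 0,"claw": 0}])

```text
time: 19.03
tcp_pos: [0.5424, 0.0538, 0.073]
ee_rot: [[1.0, -0.001, -0.0], [-0.001, -1.0, -0.0], [-0.0, 0.0, -1.0]]
wrist_force: [0.3, -0.1, 0.5]
opening: -0.0002
grip_force: 0.0
```

Request:
apply_moves(moves=[{"linear": [0.0064,0.035,0],"spin": 0,"claw": 0},{"linear": [0.0064,0.035,0],"spin": 0,"claw": 0},{"linear": [0.0064,0.035,0],"spin": 0,"claw": 0},{"linear": [0.0064,0.035,0],"spin": 0,"claw": 0},{"linear": [0.0064,0.035,0],"spin": 0,"claw": 0},{"linear": [0.0064,0.035,0],"spin": 0,"claw": 0},{"linear": [0.0064,0.035,0],"spin": 0,"claw": 0},{"linear": [0.0064,0.035,0],"spin": 0,"claw": 0},{"linear": [0.0064,0.035,0],"spin": 0,"claw": 0},{"linear": [0.0064,0.035,0],"spin": 0,"claw": 0},{"linear": [0.0064,0.035,0],"spin": 0,"claw": 0},{"linear": [0,0,0],"spin": 0,"claw": 0}])

```text
time: 20.03
tcp_pos: [0.6111, -0.3376, 0.073]
ee_rot: [[1.0, -0.008, -0.0], [-0.008, -1.0, -0.004], [-0.0, 0.004, -1.0]]
wrist_force: [-1.9, 0.1, -0.3]
opening: -0.0
grip_force: 0.0
```

```bash
python3 -c "
from h import *
find()"
```

```text
65 c [ 0.612 -0.3  ] r 0.031 tray [-0.435 -0.289]
203 c [0.527 0.074] r 0.213 tray [-0.128 -0.058]
217 c [0.506 0.269] r 0.039 tray [0.041 0.041]
95 c [ 0.445 -0.032] r 0.02 tray [-0.258 -0.026]
t 20.0833 tcp [ 0.6112 -0.334   0.0726] [-0.4  1.3 -0. ]
```

Request:
apply_moves(moves=[{"linear": [0,0,0.03],"spin": 0,"claw": 0},{"linear": [0,0,0.03],"spin": 0,"claw": 0},{"linear": [0,0,0],"spin": 0,"claw": 0},{"linear": [0,0,0],"spin": 0,"claw": 0}])

```text
time: 20.42
tcp_pos: [0.6118, -0.3276, 0.0119]
ee_rot: [[1.0, 0.0, -0.003], [0.0, -1.0, 0.001], [-0.003, -0.001, -1.0]]
wrist_force: [0.6, -0.0, 0.8]
opening: 0.0002
grip_force: 0.0
```

Request:
apply_moves(moves=[{"linear": [0.001,-0.007,0],"spin": 0,"claw": 0},{"linear": [0,0,0.015],"spin": 0,"claw": 0},{"linear": [0,0,0.02],"spin": 0,"claw": 0},{"linear": [0,0,0.009],"spin": 0,"claw": 0},{"linear": [0,0,0],"spin": 0,"claw": 0},{"linear": [0,0,0],"spin": 0,"claw": 0}])

```text
time: 20.92
tcp_pos: [0.6146, -0.3211, -0.0306]
ee_rot: [[1.0, 0.0, 0.0], [0.0, -1.0, -0.0], [0.0, 0.0, -1.0]]
wrist_force: [0.1, -0.7, -0.3]
opening: 0.0
grip_force: 0.0
```

Request:
apply_moves(moves=[{"linear": [-0.004,-0.007,0.001],"spin": 0,"claw": 0},{"linear": [-0.004,-0.007,0],"spin": 0,"claw": 0},{"linear": [-0.007,-0.012,0],"spin": 0,"claw": 0},{"linear": [-0.0096,-0.017,0],"spin": 0,"claw": 0},{"linear": [-0.0096,-0.017,0],"spin": 0,"claw": 0},{"linear": [-0.0096,-0.017,0],"spin": 0,"claw": 0},{"linear": [-0.0096,-0.017,0],"spin": 0,"claw": 0},{"linear": [-0.0096,-0.017,0],"spin": 0,"claw": 0},{"linear": [-0.0096,-0.017,0],"spin": 0,"claw": 0},{"linear": [-0.0096,-0.017,0],"spin": 0,"claw": 0},{"linear": [-0.0096,-0.017,0],"spin": 0,"claw": 0},{"linear": [0,-0.012,0],"spin": 0,"claw": 0}])

```text
time: 21.92
tcp_pos: [0.5206, -0.1453, -0.0315]
ee_rot: [[1.0, 0.001, -0.0], [0.001, -1.0, 0.001], [-0.0, -0.001, -1.0]]
wrist_force: [0.3, -0.4, -0.1]
opening: -0.0
grip_force: 0.2
```

Request:
apply_moves(moves=[{"linear": [0,-0.015,0],"spin": 0,"claw": 0},{"linear": [0,-0.015,0],"spin": 0,"claw": 0},{"linear": [0,-0.015,0],"spin": 0,"claw": 0},{"linear": [0,-0.015,0],"spin": 0,"claw": 0},{"linear": [0,0,0],"spin": 0,"claw": 0}])

```text
time: 22.33
tcp_pos: [0.5231, -0.0837, -0.0317]
ee_rot: [[1.0, 0.004, 0.001], [0.004, -1.0, 0.001], [0.001, -0.001, -1.0]]
wrist_force: [0.2, 0.2, -0.4]
opening: -0.0
grip_force: 0.0
```

```bash
python3 -c "
from h import *
find();g=get_image('scene')
for d in spot_in('bangle_a','scene'): e=d['extent'];print(round(d['score'],2),np.round(e),np.round(w(g,e[:2],.009),3))"
```

```text
207 c [0.586 0.241] r 0.038 tray [ 0.048 -0.044]
217 c [0.507 0.269] r 0.039 tray [0.041 0.04 ]
t 22.3833 tcp [ 0.523  -0.0854 -0.0317] [-0.1 -0.7  0. ]
0.8 [160. 139.  28.  25.] [ 0.653 -0.478  0.009]
0.77 [197. 114.  23.  17.] [ 0.487 -0.508  0.009]
0.76 [400. 250.  33.  26.] [0.502 0.278 0.009]
0.7 [364. 261.  35.  25.] [0.59  0.241 0.009]
0.54 [278. 178.  27.  21.] [ 0.526 -0.099  0.009]
```

Request:
apply_moves(moves=[{"linear": [0,-0.01,0],"spin": 0,"claw": 0},{"linear": [0,-0.015,0],"spin": 0,"claw": 0},{"linear": [0,-0.015,0],"spin": 0,"claw": 0},{"linear": [0,-0.015,0],"spin": 0,"claw": 0},{"linear": [0,-0.015,0],"spin": 0,"claw": 0},{"linear": [0,-0.015,0],"spin": 0,"claw": 0},{"linear": [0,-0.015,0],"spin": 0,"claw": 0},{"linear": [-0.005,-0.015,0],"spin": 0,"claw": 0},{"linear": [-0.005,-0.015,0],"spin": 0,"claw": 0},{"linear": [-0.005,-0.015,0],"spin": 0,"claw": 0},{"linear": [-0.006,-0.015,0],"spin": 0,"claw": 0},{"linear": [-0.006,-0.015,0],"spin": 0,"claw": 0}])

```text
time: 23.48
tcp_pos: [0.4953, 0.0882, -0.0321]
ee_rot: [[1.0, -0.001, 0.0], [-0.001, -1.0, 0.0], [0.0, -0.0, -1.0]]
wrist_force: [1.1, -0.8, 0.7]
opening: -0.0001
grip_force: 0.2
```

Request:
apply_moves(moves=[{"linear": [0.0023,-0.012,0],"spin": 0,"claw": 0},{"linear": [0.0023,-0.012,0],"spin": 0,"claw": 0},{"linear": [0.0023,-0.012,0],"spin": 0,"claw": 0},{"linear": [0.0023,-0.012,0],"spin": 0,"claw": 0},{"linear": [0.0023,-0.012,0],"spin": 0,"claw": 0},{"linear": [0.0023,-0.012,0],"spin": 0,"claw": 0},{"linear": [0.0023,-0.012,0],"spin": 0,"claw": 0},{"linear": [0.0023,-0.012,0],"spin": 0,"claw": 0},{"linear": [0.0023,-0.011,0],"spin": 0,"claw": 0},{"linear": [0,0,0],"spin": 0,"claw": 0}])

```text
time: 24.32
tcp_pos: [0.5165, 0.1978, -0.0322]
ee_rot: [[1.0, 0.003, 0.001], [0.003, -1.0, 0.001], [0.001, -0.001, -1.0]]
wrist_force: [0.1, 0.4, -0.4]
opening: -0.0004
grip_force: 0.0
```

```bash
python3 -c "
from h import *
find();g=get_image('scene')
for d in spot_in('bangle_a','scene'): e=d['extent'];print(round(d['score'],2),np.round(e),np.round(w(g,e[:2],.009),3))"
```

```text
92 c [0.592 0.235] r 0.037 tray [ 0.045 -0.051]
138 c [0.516 0.182] r 0.037 tray [-0.034 -0.004]
83 c [ 0.448 -0.029] r 0.02 tray [-0.255 -0.028]
t 24.3667 tcp [ 0.5161  0.1962 -0.0323] [-0.4 -0.3  0.4]
0.96 [366. 263.  36.  25.] [0.592 0.248 0.009]
0.81 [402. 250.  34.  28.] [0.501 0.281 0.009]
0.79 [196. 113.  25.  19.] [ 0.487 -0.512  0.009]
0.72 [158. 139.  27.  22.] [ 0.656 -0.482  0.009]
0.65 [363. 234.  35.  28.] [0.526 0.188 0.009]
```

Request:
apply_moves(moves=[{"linear": [-0.002,0.012,0],"spin": 0,"claw": 0},{"linear": [0,0,0],"spin": 0,"claw": 0},{"linear": [0,0,-0.015],"spin": 0,"claw": 0},{"linear": [0,0,-0.03],"spin": 0,"claw": 0},{"linear": [0,0,-0.03],"spin": 0,"claw": 0},{"linear": [0,0,-0.04],"spin": 0,"claw": 0},{"linear": [0,0.035,0],"spin": 0,"claw": 0},{"linear": [0,0.035,0],"spin": 0,"claw": 0},{"linear": [0,0.035,0],"spin": 0,"claw": 0},{"linear": [0,0.035,0],"spin": 0,"claw": 0},{"linear": [0,0.035,0],"spin": 0,"claw": 0},{"linear": [0,0.035,0],"spin": 0,"claw": 0}])

```text
time: 25.47
tcp_pos: [0.5133, -0.0297, 0.083]
ee_rot: [[1.0, -0.001, 0.0], [-0.001, -1.0, 0.0], [0.0, -0.0, -1.0]]
wrist_force: [0.4, -0.6, -0.5]
opening: 0.0
grip_force: 0.0
```

Request:
apply_moves(moves=[{"linear": [0,0.035,0],"spin": 0,"claw": 0},{"linear": [0,0.035,0],"spin": 0,"claw": 0},{"linear": [0,0.035,0],"spin": 0,"claw": 0},{"linear": [0,0.035,0],"spin": 0,"claw": 0},{"linear": [0,0.035,0],"spin": 0,"claw": 0},{"linear": [0,0.035,0],"spin": 0,"claw": 0},{"linear": [0,0.035,0],"spin": 0,"claw": 0},{"linear": [0,0,0],"spin": 0,"claw": 0},{"linear": [0,0,0],"spin": 0,"claw": 0}])

```text
time: 26.22
tcp_pos: [0.5127, -0.2753, 0.0827]
ee_rot: [[1.0, -0.005, -0.0], [-0.005, -1.0, -0.001], [-0.0, 0.001, -1.0]]
wrist_force: [-0.5, 1.1, -0.5]
opening: -0.0004
grip_force: 0.0
```

```bash
python3 -c "
from h import *
g=find();C=cloud(g)
for n,(x,y) in dict(bowl=(.607,-.021),block=(.447,-.031),spool=(.433,-.181),jar=(.725,-.235)).items():
  k=(np.hypot(C[...,0]-x,C[...,1]-y)<.045)&(C[...,2]>.009)&(C[...,2]<.08);print(n,k.sum(),C[k].mean(0).round(3))
save(cv2.resize(g['frame'][135:285,90:430],None,fx=2.35,fy=2.35),'p9.png')"
```

```text
204 c [0.527 0.075] r 0.214 tray [-0.128 -0.058]
205 c [0.516 0.182] r 0.037 tray [-0.034 -0.004]
217 c [0.506 0.269] r 0.038 tray [0.041 0.041]
110 c [ 0.448 -0.071] r 0.058 tray [-0.293 -0.045]
t 26.2667 tcp [ 0.5131 -0.2733  0.0826] [-0.2  0.1 -0. ]
bowl 162 [ 0.607 -0.021  0.021]
block 163 [ 0.447 -0.03   0.03 ]
spool 183 [ 0.434 -0.179  0.047]
jar 372 [ 0.725 -0.235  0.051]
```

View pics/p9.png

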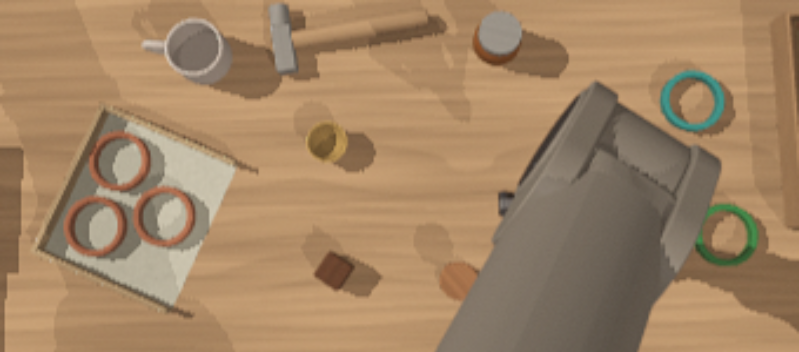

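All three copper rings lie flat on the paper, at crop (119,161), (95,226) and (164,216). The bystanders measured (bowl, block, spool, jar) have not moved, the rest look in place, and the arm is clear.

```bash
python3 -c "
from h import *
print(job_done())"
```

```text
the job is handed in; nothing more can be done
None
```

All three copper bangles were swept into the tray and lie flat and wholly inside it, no bystander was disturbed, and the job was handed in at about 26 s; `job_done()` returned no verdict.

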